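# Pry the spindle clip off the pizza turntable

## Task

Take the hooked pick out of its wooden stand and use it to pry the sprung retaining clip out of its groove on the turntable's spindle, so that the plate can later be taken off for washing: feel your way down through the clip's eye, never press or pull harder than needed, and touch the clip with the pick only, not with the fingers. Leave the clip lying flat on the turntable's plate, wholly clear of the spindle, stand the pick back in its stand and let go; knock nothing else about.

Things in the scene. Friction and masses are not known exactly. Their poses are not given: they have to be found in the camera images.
- turntable: Round turntable fixed to the worktop: metal plate 210 mm across on a black foot, plate top 30 mm above the worktop, rim 4 mm high round its edge. Origin: centre of the foot's underside, z up. In its middle stands a spindle: hub 28 mm across and 5 mm high on the plate, above it the groove, 16 mm across and 6 mm high, then a head 22 mm across with its top 56 mm above the worktop.
- spindle (a point): Point on the spindle's axis at the top of the hub, which is the bottom of the groove: 35 mm above the worktop, 5 mm above the plate.
- clip: Flat steel spring clip, 53 x 29 x 4.5 mm, 46 g, seated in the groove, resting on the hub. Origin: on its underside, on the spindle's axis while seated; z up; +x points to its pull eye. Two sprung jaws grip the spindle. After 2 to 3 mm of play it comes off along its +x at a pull of about 7 to 9 N, with a small jump, and drops on the plate; clear of the spindle once its origin is 25 mm from the axis.
- clip_eye (a point): Middle of the clip's pull eye, on the clip's underside, 24.7 mm from its origin along its +x; axes as the clip's. The eye is a rectangular window, 21.5 mm along x and 20 mm along y, closed at its outer end by a cross bar 5 mm wide. While seated the eye overhangs the plate with a 5 mm gap below it, 35 mm above the worktop.
- pick: Hooked pick, about 100 g, upright in its stand. Origin: centre of the underside of its collar (42 mm across, 4 mm thick), z up. Below it a round steel blade 6 mm thick on the axis; a hook foot at its lower end points along the pick's +x: 4 mm thick, 6 mm wide, reaching 9 mm from the axis. The blade's length differs from run to run and is not measured: foot underside 44 to 68 mm below the origin; find it by touch.
- pick_grip (a point): Middle of the pick's black handle, 28 mm above the pick's origin; axes as the pick's. The handle is 18 x 18 mm square, its sides along the pick's x and y, and runs from 4 mm (the collar's top) to 59 mm above the origin.
- pick_stand: Dark wooden block fixed to the worktop, 62 x 62 x 78 mm, on a base 86 mm square, with a round hole 30 mm wide straight down through its middle. Origin: centre of its underside, z up.
- stand_hole (a point): Centre of the mouth of the stand's hole, on the block's top, 78 mm above the worktop. The pick hangs in the hole with its collar resting on the block; any turn of the pick about the vertical will do.
- dip_white: Bystander: loose white lidded dip cup, 69 mm across, 34 mm high. Origin: centre of its underside. Leave it alone.
Not all that is in view belongs to the job. Leave any purple or red look-alike of the pick alone.

How it is judged:
By the outcome, as a careful person would: the job done as asked, in the order asked, and still so for the second after the job is handed in, with the robot touching nothing.
It also fails if it takes over 61 s, if anything falls off the work surface, if the arm or the gripper's body presses on something with over 40 N, if the wrist force passes 120 N, or if a joint passes its speed limit or range.

## Robot

A 7-joint arm with a two-finger parallel gripper is mounted at the origin on a cart in front of the work surface, level with it; the furniture and walls round the work are solid. World frame = base frame: x ahead of the robot, y to its left, z up, the work surface at z = 0. Lengths are in m, angles in rad, forces in N, time in s.
With the tool pointing down it reaches from about 0.35 to 0.9 m from the base axis. Payload 8.1 kg.
Tool frame: the origin (TCP) lies midway between the tips of the shut fingers; the grasp point (between the pads) lies 19 mm behind it; z points along the fingers, x is the direction in which the jaws open and shut, and the axes are right-handed (so a half turn about z gives the same grasp; the last joint's range is limited). The gripper opens to 92 mm and grips with 3 to 60 N. Pads are 19 mm wide; open, the fingers measure 130 mm over their backs; the gripper's body (75 mm by 190 mm) begins 47 mm behind the grasp point.
Start: joints at [1.203, 0.434, 0.025, 1.573, -0.012, 1.134, -0.075], TCP at [0.164, -0.603, 0.227] pointing down, gripper open.
Joint ranges: [-2.62, 2.62], [-0.44, 2.09], [-1.27, 1.32], [0.08, 2.57], [-1.32, 4.46], [0.12, 2], [-2.74, 2.74]. Speed limits (rad/s): [2.22, 2.22, 3.01, 3.01, 3.14, 3.14, 3.14].

## Interface

Orientations are given as a rotation vector (axis times angle).
In Python, from cell import arm gives the robot as it stands. The module is installed in compiled form; this text tells all that it offers.
- The arm moves only by the tool play_rows, never from a script. Its argument "motion" is a list of rows, each a list of 7 numbers: the gripper's target within -1 to 1 (fully open at 1, half-way at 0, shut at -1), then the shift along the tool's x, y, z in mm, then the turn, a rotation vector about the tool's x, y, z in rad. In form: [[claw, tx, ty, tz, ax, ay, az], ...]. A call has 1 to 10 rows; each row is the pose to reach, as a shift and turn from the pose measured when the call began, along the tool's axes at that moment; what a row does not reach only later rows make up. A row lasts 1/10 s, in which the tool goes at most 50 mm and 8.59 degrees, less where a joint would pass 70% of its speed; a pose out of reach is approached as far as the arm can. A call with a gripper value outside its range is refused whole. The fingers move at their own pace and stop on an object; "force" is the grip in N (left out, the last holds). Time passes only in rows, so rows that repeat a pose let the fingers close. It gives the time, the measured TCP pose, the force and the opening at its end, in the units of the state.
- arm.observe(): the state, without advancing time (a new reading comes with each control period).
- arm.get_image(name): name is "scene" or "top"; returns a dict with "img" (384x512x3 uint8, blue, green, red), "depth" (384x512 float32, m along the optical axis (not along the pixel's ray), 0 where there is no reading), "K" (3x3 intrinsics, pixels), "rvec" (rotation vector, rad) and "tvec" (3), from world to camera coordinates, as OpenCV has them. Camera axes: x right, y down, z forward; pixel columns grow to the right and rows downward; lengths in m; the calibration is good to about 2 mm. A picture is of the moment at which its call begins.
- arm.sign_off(): hands the job in, once; it reports no verdict.
Trained networks look in a picture, given as the dict that the camera call returned (one of the last four; its "shot" number tells which), for a name from the list of things; names that differ only in an ending like _2 or _b are one class to them, and where a whole thing is asked for, a point or a joint stands for the part that bears it (a point fixed in the world has none). Each returns a list of dicts, best first, with "score" (0 to 1); they miss things now and then, are a little off and sometimes report something else, mostly with a low value. They report only what shows in the picture. A call takes as long as a camera call. They do not tell look-alikes from the thing itself.
- arm.look_for(picture, query): "box" ([left, top, width, height] as shares, 0 to 1, of the picture: columns of its width, rows of its height, round what is visible of it).
The state is a dict: "clock": time; "joints": joint angles; "dq": joint speeds; "joint_efforts": joint torques, N m; "position": TCP position; "ee_rot": TCP orientation; "force": force on the tool from outside, world axes, zero at the start; "ft_torque": the same for the moment, N m; "width": opening from 0.0 (shut) to 1.0 (fully open).
Only numpy, scipy, OpenCV 4.12 (cv2) and the standard library are available. Lean on these libraries where they do the work, as an engineer would, in place of code of your own. Each camera call takes 0.05 s, during which the arm holds its last target. There are 200 camera calls.

## Working session

There is one attempt and no reset: what is moved stays moved. The work goes in short steps, Python scripts to look and compute and a tool call to move; the robot and the scene stay as the last step left them, time stands still between calls to the robot, and variables do not carry over. Pictures are saved under pics/ and viewed, on a budget of 10 in all, crops included, one or two more only if the job needs it, and the job is handed in when it is done.

Besides the shell and the picture viewer there is one more tool, called by a JSON object that holds its "op" and its "data". play_rows: Moves the arm, as the interface text tells. Its arguments: {"type":"object","properties":{"motion":{"type":"array"},"force":{"type":"number"}},"required":["motion"]}

```bash
mkdir -p pics; cat > h.py <<'E'
import numpy as np, cv2
from cell import arm
from scipy.spatial.transform import Rotation as R
def shot(n,save=None):
    p=arm.get_image(n)
    if save: cv2.imwrite('pics/'+save,p['img'])
    return p
def cloud(p):
    d=p['depth'];K=p['K'];h,w=d.shape
    v,u=np.mgrid[:h,:w]
    c=np.stack([(u-K[0,2])/K[0,0]*d,(v-K[1,2])/K[1,1]*d,d],-1)
    Rm=cv2.Rodrigues(np.array(p['rvec'],float))[0]
    W=(c-np.array(p['tvec']).ravel())@Rm
    W[d==0]=np.nan
    return W
def st():
    s=arm.observe();Rm=R.from_rotvec(s['ee_rot']).as_matrix()
    return s,np.array(s['position']),Rm
E
python3 - <<'E'
from h import *
a=shot('scene');b=shot('top')
im=np.vstack([a['img'],b['img']])
cv2.imwrite('pics/a.png',cv2.resize(a['img'],(800,600)));cv2.imwrite('pics/b.png',cv2.resize(b['img'],(800,600)))
for p in(a,b):
    W=cloud(p)
    print(np.round(-cv2.Rodrigues(np.array(p['rvec']))[0].T@np.array(p['tvec']).ravel(),3))
    for q in['turntable','clip','clip_eye','pick','pick_grip','pick_stand','stand_hole','dip_white']:
        for r in arm.look_for(p,q)[:3]:
            l,t,w,h=r['box'];u=int((l+w/2)*512);v=int((t+h/2)*384)
            print(q,round(r['score'],2),np.round([l*512,t*384,w*512,h*384]),np.round(W[min(v,383),min(u,511)],3))
s,P,M=st();print(s);print(M.round(3))
E
```

```text
[ 0.244 -0.491  0.678]
turntable 0.76 [220. 223. 112. 102.] [ 0.5   -0.139  0.04 ]
clip 0.73 [259. 268.  31.  19.] [ 0.498 -0.137  0.029]
clip 0.68 [195. 151.  46.  48.] [0.525 0.147 0.062]
clip_eye 0.32 [194. 147.  50.  58.] [0.527 0.148 0.054]
pick 0.74 [166. 167.  19.  32.] [0.429 0.161 0.072]
pick 0.61 [207. 138.  16.  29.] [0.534 0.168 0.109]
pick 0.6 [248. 164.  19.  36.] [0.59  0.078 0.063]
pick_grip 0.85 [252. 164.  14.  29.] [0.592 0.076 0.073]
pick_grip 0.79 [205. 134.  18.  34.] [0.531 0.166 0.113]
pick_grip 0.66 [221. 225. 114.  99.] [ 0.504 -0.14   0.039]
pick_stand 0.71 [196. 147.  46.  55.] [0.529 0.146 0.061]
stand_hole 0.7 [196. 154.  46.  45.] [0.527 0.148 0.054]
dip_white 0.95 [285. 178.  35.  29.] [0.677 0.022 0.032]
[0.483 0.022 0.936]
turntable 0.97 [270. 167.  88.  88.] [ 0.51  -0.121  0.054]
pick 0.78 [215. 168.  17.  15.] [0.593 0.083 0.101]
pick 0.74 [170. 192.  19.  19.] [0.536 0.173 0.137]
pick 0.69 [181. 241.  19.  15.] [0.434 0.164 0.056]
pick_grip 0.61 [171. 193.  17.  19.] [0.534 0.173 0.137]
pick_grip 0.61 [175. 240.  23.  20.] [0.435 0.166 0.099]
pic
[... 270 characters left out ...]
,  0.43446374,  0.02499016,  1.57320205, -0.01158895,
        1.13399799, -0.07508939]), 'dq': array([-0.00080055, -0.00013163,  0.00063414,  0.00077968, -0.00018958,
       -0.00101702, -0.00014167]), 'joint_efforts': array([-1.09026907e-03, -6.67654896e+01,  9.83443335e-01, -3.14812016e+01,
       -6.06602035e-02,  3.23784747e-02,  5.62483926e-07]), 'position': array([ 0.16355558, -0.6032351 ,  0.22676348]), 'ee_rot': array([ 2.49516289e+00, -1.90877554e+00,  8.27814431e-05]), 'force': array([-0.66602813,  0.48207306,  0.26917978]), 'ft_torque': array([0.04927001, 0.01615774, 0.01139662]), 'width': 0.9982082007056032}
[[ 0.262 -0.965  0.   ]
 [-0.965 -0.262 -0.   ]
 [ 0.     0.    -1.   ]]
```

View pictures.

View pics/a.png

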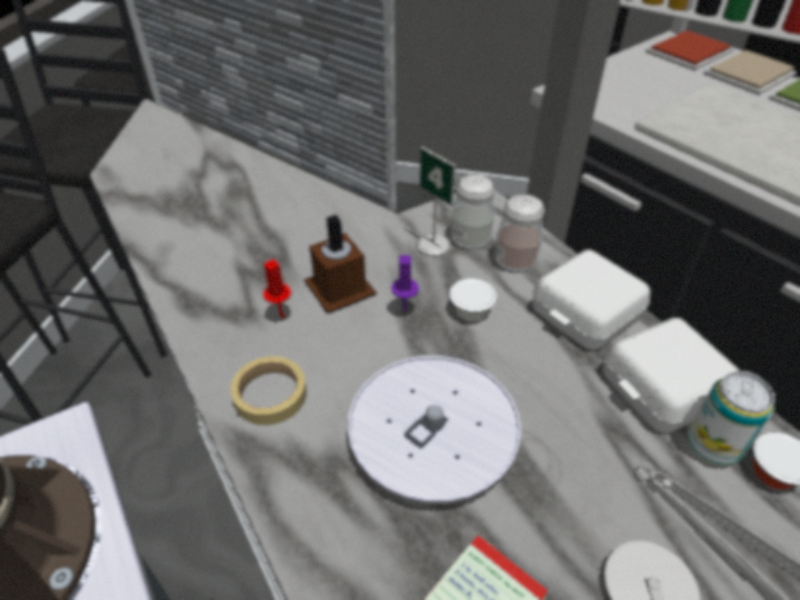

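```bash
python3 - <<'E'
from h import *
p=shot('top')
np.savez('top0.npz',**{k:p[k] for k in('img','depth','K','rvec','tvec')})
a=cv2.resize(p['img'][180:265,160:240],None,fx=5,fy=5,interpolation=cv2.INTER_CUBIC)
b=cv2.resize(p['img'][168:253,270:350],None,fx=5,fy=5,interpolation=cv2.INTER_CUBIC)
cv2.imwrite('pics/c.png',np.hstack([a,b])) 
E
```

```text
(no output)
```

View pics/c.png

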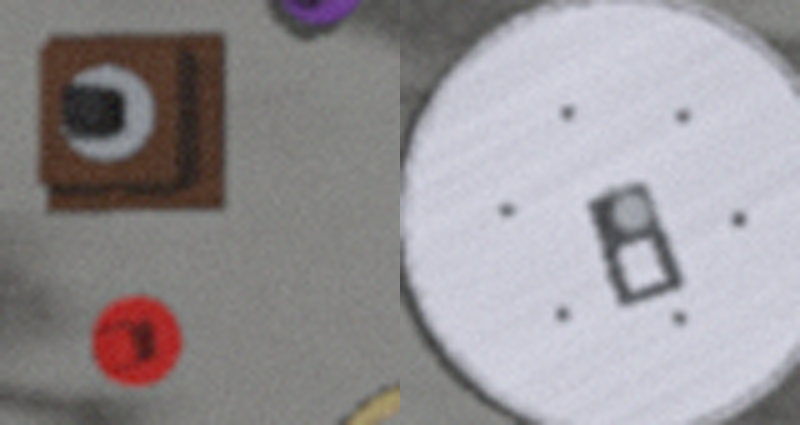

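```bash
cat >> h.py <<'E'
def ray(p,u,v,z):
    K=p['K'];Rm=cv2.Rodrigues(np.array(p['rvec'],float))[0];t=np.array(p['tvec']).ravel()
    c=-Rm.T@t; d=Rm.T@np.linalg.solve(K,np.array([u,v,1.]));return c+d*(z-c[2])/d[2]
def proj(p,X):
    return cv2.projectPoints(np.array(X,float).reshape(-1,3),np.array(p['rvec'],float),np.array(p['tvec'],float),np.array(p['K']),None)[0].reshape(-1,2)
E
python3 - <<'E'
from h import *
p=dict(np.load('top0.npz'));print(p['K'][0,0])
W=cloud(p);im=p['img'].astype(int)
g=im.mean(-1)
def rep(n,m,z):
    v,u=np.nonzero(m);pts=np.array([ray(p,a,b,z)[:2] for a,b in zip(u,v)],np.float32)
    r=cv2.minAreaRect(pts*1000);print(n,len(u),pts.mean(0).round(4),'rect',np.round(r[0],1),np.round(r[1],1),round(r[2],1),'zmed',np.nanmedian(W[...,2][m]).round(4));return pts
def box(x0,y0,x1,y1):
    m=np.zeros(g.shape,bool);m[y0:y1,x0:x1]=1;return m
sub=box(165,185,200,220)
rep('handle dark',sub&(g<55)&(im[...,2]-im[...,0]<20)&(W[...,2]>.115),.137)
col=sub&(g>110)&(abs(im[...,2]-im[...,0])<40)&(W[...,2]>.07)
rep('collar',col,.082)
# collar outer circle incl handle
v,u=np.nonzero(col);c,r=cv2.minEnclosingCircle(np.stack([u,v],1).astype(np.float32));print('collar circ',ray(p,*c,.082).round(4),r)
br=box(160,180,210,228)&(im[...,2]-im[...,0]>25)
rep('base/brown',br&(W[...,2]<.04),.01);rep('block',(br|sub)&(W[...,2]>.06)&(W[...,2]<.1),.078)
tt=box(262,160,365,262)
m=tt&(g>150);v,u=np.nonzero(m);c,r=cv2.minEnclosingCircle(np.stack([u,v],1).astype(np.float32));print('plate',ray(p,*c,.034).round(4),r)
dk=box(300,195,345,235)&(g<125)
pts=rep('clip',dk,.0395)
hd=box(300,195,345,235)&(W[...,2]>.048);rep('head',hd,.056)
print(np.round(W[200:232:2,304:332:2,2]*1000).astype(int) if 0 else '')
for n,X in dict(head=(632,212,.056),i1=(592,203,.0395),o1=(622,303,.0395),o2=(681,285,.0395),wl=(615,245,.0395),wr=(653,235,.0395),wbl=(628,293,.0395),wbr=(664,280,.0395),i2=(645,187,.0395)).items():
    print(n,ray(p,270+(X[0]-400)/5,168+X[1]/5,X[2]).round(4))
E
```

```text
384.01690616600274
handle dark 76 [0.5357 0.1772] rect [536.4 177.7] [18.9 16.7] 88.4 zmed 0.1358
collar 142 [0.5378 0.1764] rect [540.8 185.9] [55.8 43.9] 79.6 zmed 0.0812
collar circ [0.5445 0.1877 0.082 ] 14.030194282531738
base/brown 250 [0.5287 0.1615] rect [536.6 178.5] [79.6 81.5] 89.5 zmed 0.0075
block 699 [0.5367 0.1782] rect [537.5 178.1] [64.6 62.3] 89.5 zmed 0.0779
plate [ 0.5108 -0.1246  0.034 ] 45.21674346923828
clip 131 [ 0.4967 -0.128 ] rect [ 488.1 -136.4] [69.3 65.7] 72.4 zmed 0.0381
head 69 [ 0.5123 -0.1232] rect [ 512.2 -122.9] [19.3 19.6] 43.0 zmed 0.054

head [ 0.5112 -0.1261  0.056 ]
i1 [ 0.5165 -0.1104  0.0395]
o1 [ 0.4696 -0.1224  0.0395]
o2 [ 0.4772 -0.1503  0.0395]
wl [ 0.4966 -0.1203  0.0395]
wr [ 0.5007 -0.1382  0.0395]
wbl [ 0.4742 -0.1254  0.0395]
wbr [ 0.4797 -0.1424  0.0395]
i2 [ 0.5232 -0.1355  0.0395]
```

{"op": "play_rows", "data": {"motion": [[0,-656,-565,-20,0,0,-1.305],[0,-656,-565,-20,0,0,-1.305],[0,-656,-565,-20,0,0,-1.305],[0,-656,-565,-20,0,0,-1.305],[0,-656,-565,-20,0,0,-1.305],[0,-656,-565,-20,0,0,-1.305],[0,-656,-565,-20,0,0,-1.305],[0,-656,-565,-20,0,0,-1.305],[0,-656,-565,-20,0,0,-1.305],[0,-656,-565,-20,0,0,-1.305]], "force": 40}}

```text
clock: 1.95
position: [0.3798, -0.1506, 0.2387]
ee_rot: [3.141, 0.004, 0.002]
force: [0.7, -1.2, -0.2]
width: 0.502
```

```bash
cat > d.py <<'E'
import sys
from h import *
# usage d.py x y z yawdeg(of tool x)
s,P,M=st();x,y,z,a=map(float,sys.argv[1:5]);a=np.radians(a)
T=np.array([[np.cos(a),np.sin(a),0],[np.sin(a),-np.cos(a),0],[0,0,-1]])
print('t',s['clock'],'P',P.round(4),'yaw',np.degrees(np.arctan2(M[1,0],M[0,0])).round(2),'w',round(s['width'],3),'F',np.round(s['force'],2),'j',np.round(s['joints'],2))
print('shift',(M.T@(np.array([x,y,z])-P)*1000).round(1),'turn',R.from_matrix(M.T@T).as_rotvec().round(3))
E
python3 d.py .537 .178 .2 0
```

```text
t 1.95 P [ 0.3798 -0.1506  0.2387] yaw 0.13 w 0.502 F [ 0.72 -1.19 -0.16] j [ 0.72  0.11 -0.51  2.01  0.06  1.04  0.18]
shift [ 157.9 -328.3   38.6] turn [ 0.001 -0.001  0.002]
```

{"op": "play_rows", "data": {"motion": [[0,158,-328,20,0,0,0],[0,158,-328,20,0,0,0],[0,158,-328,20,0,0,0],[0,158,-328,20,0,0,0],[0,158,-328,20,0,0,0],[0,158,-328,20,0,0,0],[0,158,-328,20,0,0,0],[0,158,-328,20,0,0,0],[0,158,-328,30,0,0,0],[0,158,-328,38,0,0,0]]}}

```text
clock: 2.95
position: [0.5366, 0.1766, 0.1995]
ee_rot: [3.139, 0.003, 0.0]
force: [0.2, -0.9, -0.3]
width: 0.495
```

```bash
python3 d.py .537 .178 .088 0
```

```text
t 2.95 P [0.5366 0.1766 0.1995] yaw 0.12 w 0.495 F [ 0.24 -0.86 -0.3 ] j [ 0.06  0.44 -0.65  1.72  0.3   1.08 -0.69]
shift [  0.4  -1.7 111.5] turn [ 0.002 -0.     0.002]
```

{"op": "play_rows", "data": {"motion": [[0,0,-1.5,40,0,0,0],[0,0,-1.5,80,0,0,0],[0,0,-1.5,105,0,0,0],[0,0,-1.5,111,0,0,0],[0,0,-1.5,111,0,0,0],[-1,0,-1.5,111,0,0,0],[-1,0,-1.5,111,0,0,0],[-1,0,-1.5,111,0,0,0],[-1,0,-1.5,111,0,0,0],[-1,0,-1.5,111,0,0,0]], "force": 20}}

```text
clock: 3.95
position: [0.537, 0.178, 0.0892]
ee_rot: [3.14, 0.003, 0.002]
force: [-0.9, -1.4, 6.6]
width: 0.194
```

```bash
python3 d.py .537 .178 .19 0
```

```text
t 3.95 P [0.537  0.178  0.0892] yaw 0.12 w 0.194 F [-0.92 -1.36  6.61] j [ 0.    0.57 -0.59  1.84  0.41  0.86 -0.79]
shift [ 1.000e-01  2.000e-01 -1.008e+02] turn [ 0.002 -0.001  0.002]
```

{"op": "play_rows", "data": {"motion": [[-1,0,0,0,0,0,0],[-1,0,0,-15,0,0,0],[-1,0,0,-40,0,0,0],[-1,0,0,-70,0,0,0],[-1,0,0,-100,0,0,0],[-1,0,0,-120,0,0,0],[-1,0,0,-120,0,0,0],[-1,0,0,-120,0,0,0]], "force": 40}}

```text
clock: 4.75
position: [0.5368, 0.1781, 0.2095]
ee_rot: [3.14, 0.003, 0.003]
force: [-0.1, 0.3, -1.3]
width: 0.197
```

```bash
python3 - <<'E'
from h import *
p=shot('scene');q=shot('top')
s,P,M=st();print(s['clock'],P.round(4),s['force'].round(2),s['width'])
o=P-np.array([0,0,.0085]);u,v=proj(p,[o])[0];print(u,v)
np.savez('sc1.npz',**{k:p[k] for k in('img','depth','K','rvec','tvec')})
u,v=int(u),int(v);c=p['img'][max(v-45,0):v+55,u-50:u+50];cv2.imwrite('pics/d.png',cv2.resize(c,(600,600),interpolation=cv2.INTER_CUBIC))
print('crop origin',u-50,max(v-45,0))
E
```

```text
4.85 [0.5362 0.1778 0.2083] [-0.72 -0.42 -1.68] 0.19216471699427484
210.65688909464538 115.0875007215403
crop origin 160 70
```

View pics/d.png

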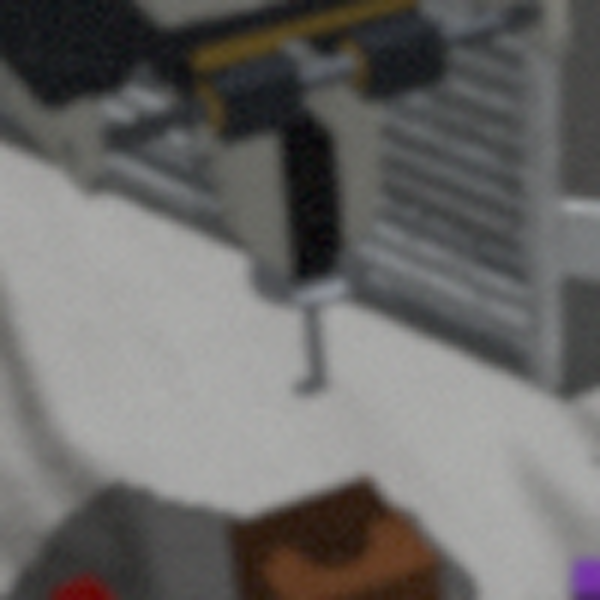

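The pick hangs in the jaws; blade at crop (315,300–385), foot pointing left to about (295,388). Comparing with projected candidates.

```bash
python3 - <<'E'
from h import *
p=dict(np.load('sc1.npz'))
o=np.array([.5365,.178,.1995])
for L in(.044,.05,.056,.062,.068):
    q=[o+[0,0,-.004]]+[o+[0,0,-L]]+[o+[d[0]*.009,d[1]*.009,-L] for d in((-1,0),(1,0),(0,1),(0,-1))]
    print(L,((proj(p,q)-[160,70])*6+3).round().astype(int).tolist())
E
python3 d.py .512 -.1248 .19 15
```

```text
0.044 [[308, 283], [317, 376], [295, 384], [339, 369], [306, 364], [328, 389]]
0.05 [[308, 283], [318, 390], [296, 397], [340, 382], [307, 377], [330, 402]]
0.056 [[308, 283], [320, 403], [298, 411], [341, 395], [309, 391], [331, 416]]
0.062 [[308, 283], [321, 416], [299, 424], [343, 409], [310, 404], [332, 429]]
0.068 [[308, 283], [322, 429], [300, 437], [344, 422], [311, 417], [333, 442]]
t 4.85 P [0.5362 0.1778 0.2083] yaw 0.12 w 0.192 F [-0.72 -0.42 -1.68] j [ 0.06  0.44 -0.66  1.71  0.3   1.1  -0.69]
shift [-24.9 302.5  19.1] turn [ 0.003  0.001 -0.26 ]
```

```bash
python3 d.py .491 -.1304 .2 15
```

```text
t 4.85 P [0.5362 0.1778 0.2083] yaw 0.12 w 0.192 F [-0.72 -0.42 -1.68] j [ 0.06  0.44 -0.66  1.71  0.3   1.1  -0.69]
shift [-45.9 308.    9.2] turn [ 0.003  0.001 -0.26 ]
```

{"op": "play_rows", "data": {"motion": [[-1,-6,40,0,0,0,-0.03],[-1,-12,80,0,0,0,-0.07],[-1,-18,120,0,0,0,-0.1],[-1,-24,160,0,0,0,-0.14],[-1,-30,200,0,0,0,-0.17],[-1,-36,240,0,0,0,-0.2],[-1,-41,275,0,0,0,-0.23],[-1,-46,300,4,0,0,-0.26],[-1,-46,308,9,0,0,-0.26],[-1,-46,308,9,0,0,-0.26]], "force": 50}}

```text
clock: 5.85
position: [0.4899, -0.1313, 0.1986]
ee_rot: [3.114, 0.406, -0.005]
force: [0.6, 0.7, -1.3]
width: 0.195
```

```bash
python3 d.py .491 -.1304 .12 15
```

```text
t 5.85 P [ 0.4899 -0.1313  0.1986] yaw 14.85 w 0.195 F [ 0.61  0.74 -1.33] j [ 0.67  0.35 -0.66  1.85  0.25  1.03  0.16]
shift [ 1.6 -0.7 78.6] turn [ 0.001  0.004 -0.003]
```

{"op": "play_rows", "data": {"motion": [[-1,1.5,-0.7,25,0,0,0],[-1,1.5,-0.7,55,0,0,0],[-1,1.5,-0.7,75,0,0,0],[-1,1.5,-0.7,78,0,0,0],[-1,1.5,-0.7,78,0,0,0],[-1,1.5,-0.7,78,0,0,0]]}}

```text
clock: 6.45
position: [0.4918, -0.1295, 0.1216]
ee_rot: [3.113, 0.408, -0.003]
force: [0.5, -0.2, -0.3]
width: 0.195
```

```bash
python3 - <<'E'
from h import *
p=shot('scene')
np.savez('sc2.npz',**{k:p[k] for k in('img','depth','K','rvec','tvec')})
s,P,M=st();print(s['clock'],P.round(4),s['force'].round(2))
e=-M[:,0]
u,v=proj(p,[[.49,-.13,.05]])[0].astype(int);u0,v0=u-35,v-40
print('crop',u0,v0)
f=lambda X:((proj(p,X)-[u0,v0])*8.57+4).round().astype(int).tolist()
for L in(.044,.047,.050):
    o=P-np.array([0,0,.0112+L]);print(L,'axis,tip',f([o,o+e*.009]))
a=np.radians(15);e=np.array([-np.cos(a),-np.sin(a),0]);n=np.array([-e[1],e[0],0]);c=np.array([.512,-.1248,.0395])
print('pred window',f([c+e*x+n*y for x,y in((.01395,.01),(.01395,-.01),(.03545,.01),(.03545,-.01))]), 'head',f([c+[0,0,.0165]]))
print('outer',f([c+e*.04045+n*y for y in(.0145,-.0145)]))
cv2.imwrite('pics/e.png',cv2.resize(p['img'][v0:v0+70,u0:u0+70],(600,600),interpolation=cv2.INTER_CUBIC))
E
```

```text
6.5 [ 0.4919 -0.1298  0.1218] [-0.19  0.12 -0.87]
crop 234 229
0.044 axis,tip [[313, 305], [284, 330]]
0.047 axis,tip [[312, 313], [284, 338]]
0.05 axis,tip [[312, 321], [284, 346]]
pred window [[366, 386], [298, 334], [299, 446], [232, 393]] head [[376, 278]]
outer [[299, 473], [202, 394]]
```

View pics/e.png

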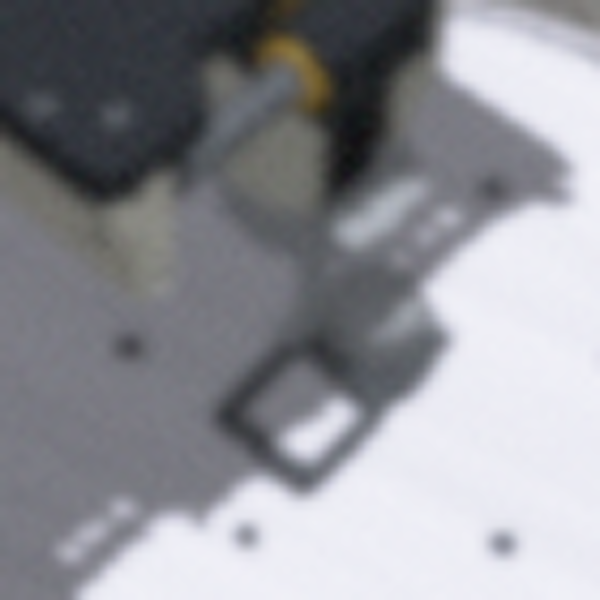

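```bash
python3 - <<'E'
from h import *
p=dict(np.load('sc2.npz'));t=dict(np.load('top0.npz'))
g=lambda x,y:(234+(x-4)/8.57,229+(y-4)/8.57)
for n,q in dict(wt=(305,362),wr=(362,405),wb=(305,465),wl=(243,410),ob=(305,492),ol=(218,415)).items(): print(n,ray(p,*g(*q),.0395).round(4))
P=np.array([.4919,-.1298,.1218]);o=P-[0,0,.0112]
f=lambda X:((proj(p,X)-[234,229])*8.57+4).round().astype(int).tolist()
th=np.linspace(0,2*np.pi,8,endpoint=False)
print('collar',f([o+[.021*np.cos(a),.021*np.sin(a),.002] for a in th]),'z',o)
# template-fit clip in top image by chamfer-like: dark mask vs model
im=t['img'].astype(float).mean(-1);crop=im[190:240,298:346]
from scipy.optimize import minimize
S=8
def model(q):
    x,y,a=q;e=np.array([-np.cos(a),-np.sin(a),0]);n=np.array([-e[1],e[0],0]);c=np.array([x,y,.0395])
    m=np.zeros((50*S,48*S),np.uint8)
    pl=lambda pts,val:cv2.fillPoly(m,[np.round(((proj(t,pts)-[298,190]+.5)*S)).astype(int)],val)
    pl([c+e*i+n*j for i,j in((-.0125,.0145),(.0405,.0145),(.0405,-.0145),(-.0125,-.0145))],255)
    pl([c+e*i+n*j for i,j in((.01395,.01),(.03545,.01),(.03545,-.01),(.01395,-.01))],0)
    return cv2.GaussianBlur(cv2.resize(m,(48,50),interpolation=cv2.INTER_AREA).astype(float),(0,0),.7)
w=np.ones_like(crop)
uh=proj(t,[[.512,-.125,.05]])[0]-[298,190]
vv,uu=np.mgrid[:50,:48];w[np.hypot(uu-uh[0],vv-uh[1])<7]=0
def cost(q):
    m=model([q[0]*1e-3,q[1]*1e-3,np.radians(q[2])]).ravel();A=np.stack([m,np.ones_like(m)],1)
    W=w.ravel()[:,None];k=np.linalg.lstsq(A*W,crop.ravel()*w.ravel(),rcond=None)[0]
    return (((A@k-crop.ravel())*w.ravel())**2).mean()
r=minimize(cost,[512,-124.8,15],method='Nelder-Mead',options=dict(initial_simplex=[[512,-125,15],[515,-125,15],[512,-122,15],[512,-125,20]]))
print(r.x,r.fun)
E
```

```text
wt [ 0.4931 -0.1258  0.0395]
wr [ 0.4978 -0.1418  0.0395]
wb [ 0.4789 -0.1482  0.0395]
wl [ 0.4748 -0.1294  0.0395]
ob [ 0.4753 -0.1539  0.0395]
ol [ 0.4695 -0.1277  0.0395]
collar [[403, 130], [339, 95], [264, 104], [218, 153], [231, 215], [296, 253], [374, 243], [418, 192]] z [ 0.4919 -0.1298  0.1106]
[ 511.79669793 -124.3333755    15.97366076] 91.13244055504133
```

```bash
python3 d.py .4914 -.1316 .102 16
```

```text
t 6.5 P [ 0.4919 -0.1298  0.1218] yaw 14.89 w 0.195 F [-0.19  0.12 -0.87] j [ 0.62  0.45 -0.62  1.94  0.34  0.86  0.08]
shift [-0.9  1.5 19.8] turn [ 0.002  0.002 -0.019]
```

{"op": "play_rows", "data": {"motion": [[-1,-0.9,1.5,5,0,0,-0.02],[-1,-0.9,1.5,12,0,0,-0.02],[-1,-0.9,1.5,18,0,0,-0.02],[-1,-0.9,1.5,20,0,0,-0.02],[-1,-0.9,1.5,20,0,0,-0.02],[-1,-0.9,1.5,20,0,0,-0.02]]}}

```text
clock: 7.1
position: [0.4914, -0.1315, 0.1017]
ee_rot: [3.109, 0.438, -0.003]
force: [-0.2, 1.1, -0.3]
width: 0.191
```

{"op": "play_rows", "data": {"motion": [[-1,0,0,1,0,0,0],[-1,0,0,2,0,0,0],[-1,0,0,2,0,0,0]]}}

```text
clock: 7.4
position: [0.4914, -0.1315, 0.0997]
ee_rot: [3.109, 0.438, -0.003]
force: [-0.3, -0.0, -1.3]
width: 0.194
```

{"op": "play_rows", "data": {"motion": [[-1,0,0,1,0,0,0],[-1,0,0,1.5,0,0,0],[-1,0,0,1.5,0,0,0]]}}

```text
clock: 7.7
position: [0.4913, -0.1315, 0.0981]
ee_rot: [3.109, 0.438, -0.003]
force: [-0.3, 0.4, -1.5]
width: 0.192
```

{"op": "play_rows", "data": {"motion": [[-1,0,0,1,0,0,0],[-1,0,0,1.5,0,0,0],[-1,0,0,1.5,0,0,0]]}}

```text
clock: 8.0
position: [0.4912, -0.1315, 0.0965]
ee_rot: [3.109, 0.438, -0.003]
force: [-0.7, 0.9, -0.8]
width: 0.19
```

{"op": "play_rows", "data": {"motion": [[-1,0,0,1,0,0,0],[-1,0,0,1.5,0,0,0],[-1,0,0,1.5,0,0,0]]}}

```text
clock: 8.3
position: [0.4912, -0.1315, 0.0949]
ee_rot: [3.109, 0.438, -0.003]
force: [-0.1, 0.0, -0.9]
width: 0.192
```

```bash
python3 - <<'E'
from h import *
p=shot('scene')
s,P,M=st();print(s['clock'],P.round(4),s['force'].round(2))
u0,v0=239,244
cv2.imwrite('pics/f.png',cv2.resize(p['img'][v0:v0+60,u0:u0+60],(600,600),interpolation=cv2.INTER_CUBIC))
E
```

```text
8.35 [ 0.4912 -0.1315  0.095 ] [-0.06  1.26 -1.67]
```

View pics/f.png

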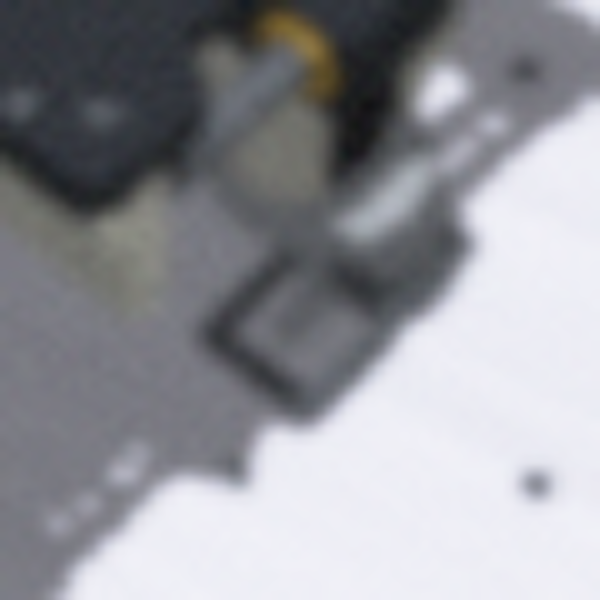

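The foot sits at about (300,325), inside the eye window (centre ≈(305,330)), with no contact force. I'll keep feeling down.

{"op": "play_rows", "data": {"motion": [[-1,0,0,1,0,0,0],[-1,0,0,2,0,0,0],[-1,0,0,2,0,0,0]]}}

```text
clock: 8.65
position: [0.4911, -0.1315, 0.0928]
ee_rot: [3.109, 0.438, -0.004]
force: [0.1, -1.0, -0.9]
width: 0.193
```

{"op": "play_rows", "data": {"motion": [[-1,0,0,0.5,0,0,0],[-1,0,0,1,0,0,0],[-1,0,0,1,0,0,0]]}}

```text
clock: 8.95
position: [0.4911, -0.1315, 0.0917]
ee_rot: [3.109, 0.438, -0.004]
force: [0.0, -0.2, -0.9]
width: 0.195
```

{"op": "play_rows", "data": {"motion": [[-1,0,0,0.5,0,0,0],[-1,0,0,1,0,0,0],[-1,0,0,1,0,0,0]]}}

```text
clock: 9.25
position: [0.491, -0.1315, 0.0907]
ee_rot: [3.109, 0.438, -0.004]
force: [0.1, -0.7, -1.1]
width: 0.191
```

{"op": "play_rows", "data": {"motion": [[-1,0,0,0.7,0,0,0],[-1,0,0,0.7,0,0,0]]}}

```text
clock: 9.45
position: [0.4909, -0.1315, 0.0899]
ee_rot: [3.109, 0.438, -0.004]
force: [0.5, 0.2, -1.3]
width: 0.193
```

{"op": "play_rows", "data": {"motion": [[-1,0,0,0.7,0,0,0],[-1,0,0,0.7,0,0,0]]}}

```text
clock: 9.65
position: [0.491, -0.1315, 0.0893]
ee_rot: [3.109, 0.438, -0.004]
force: [-0.1, 1.5, 0.7]
width: 0.193
```

{"op": "play_rows", "data": {"motion": [[-1,0,0,0.7,0,0,0],[-1,0,0,0.7,0,0,0]]}}

```text
clock: 9.85
position: [0.4912, -0.1315, 0.0892]
ee_rot: [3.109, 0.438, -0.003]
force: [-2.1, -0.3, 8.4]
width: 0.196
```

{"op": "play_rows", "data": {"motion": [[-1,0,0,-0.6,0,0,0],[-1,0,0,-0.6,0,0,0],[-1,0,0,-0.6,0,0,0]]}}

```text
clock: 10.15
position: [0.4911, -0.1315, 0.0897]
ee_rot: [3.109, 0.438, -0.004]
force: [0.2, 0.6, -1.5]
width: 0.198
```

{"op": "play_rows", "data": {"motion": [[-1,-1,0,0,0,0,0],[-1,-2,0,0,0,0,0],[-1,-3,0,0,0,0,0],[-1,-4,0,0,0,0,0],[-1,-4,0,0,0,0,0]], "force": 55}}

```text
clock: 10.65
position: [0.4871, -0.1327, 0.0897]
ee_rot: [3.109, 0.438, -0.004]
force: [0.0, -0.1, -0.9]
width: 0.189
```

{"op": "play_rows", "data": {"motion": [[-1,-1,0,0,0,0,0],[-1,-2,0,0,0,0,0],[-1,-3,0,0,0,0,0],[-1,-3,0,0,0,0,0]]}}

```text
clock: 11.05
position: [0.4841, -0.1336, 0.0897]
ee_rot: [3.109, 0.438, -0.004]
force: [-0.5, 0.1, -1.6]
width: 0.191
```

{"op": "play_rows", "data": {"motion": [[-1,-1,0,0,0,0,0],[-1,-2,0,0,0,0,0],[-1,-2,0,0,0,0,0]]}}

```text
clock: 11.35
position: [0.4819, -0.1342, 0.0896]
ee_rot: [3.109, 0.438, -0.004]
force: [1.1, 0.3, -1.2]
width: 0.193
```

{"op": "play_rows", "data": {"motion": [[-1,-1,0,0,0,0,0],[-1,-2,0,0,0,0,0],[-1,-2,0,0,0,0,0]]}}

```text
clock: 11.65
position: [0.4799, -0.1349, 0.0896]
ee_rot: [3.109, 0.437, -0.005]
force: [-0.8, 0.8, -1.3]
width: 0.193
```

{"op": "play_rows", "data": {"motion": [[-1,-1,0,0,0,0,0],[-1,-1.5,0,0,0,0,0],[-1,-1.5,0,0,0,0,0]]}}

```text
clock: 11.95
position: [0.4783, -0.1353, 0.0896]
ee_rot: [3.109, 0.437, -0.005]
force: [-1.2, -1.0, -0.4]
width: 0.196
```

{"op": "play_rows", "data": {"motion": [[-1,-1,0,0,0,0,0],[-1,-1,0,0,0,0,0]]}}

```text
clock: 12.15
position: [0.4774, -0.1356, 0.0897]
ee_rot: [3.109, 0.437, -0.004]
force: [0.3, -0.2, -1.1]
width: 0.197
```

{"op": "play_rows", "data": {"motion": [[-1,-1,0,0,0,0,0],[-1,-1,0,0,0,0,0]]}}

```text
clock: 12.35
position: [0.4769, -0.1358, 0.0899]
ee_rot: [3.109, 0.437, -0.003]
force: [2.1, 0.9, -1.1]
width: 0.193
```

{"op": "play_rows", "data": {"motion": [[-1,-1,0,0,0,0,0],[-1,-1,0,0,0,0,0]]}}

```text
clock: 12.55
position: [0.4764, -0.136, 0.0901]
ee_rot: [3.109, 0.438, -0.001]
force: [3.4, 1.1, -1.1]
width: 0.194
```

{"op": "play_rows", "data": {"motion": [[-1,-1,0,0.3,0,0,0],[-1,-1.5,0,0.3,0,0,0]]}}

```text
clock: 12.75
position: [0.4757, -0.1362, 0.09]
ee_rot: [3.109, 0.438, 0.001]
force: [4.9, 0.9, -1.4]
width: 0.189
```

{"op": "play_rows", "data": {"motion": [[-1,-1,0,0.3,0,0,0],[-1,-1.5,0,0.3,0,0,0]]}}

```text
clock: 12.95
position: [0.4752, -0.1365, 0.09]
ee_rot: [3.109, 0.438, 0.004]
force: [6.0, 1.0, -1.4]
width: 0.191
```

```bash
python3 d.py .4764 -.136 .0898 16
```

```text
t 12.95 P [ 0.4752 -0.1365  0.09  ] yaw 16.05 w 0.191 F [ 6.02  0.98 -1.45] j [ 0.63  0.47 -0.61  2.01  0.38  0.77  0.08]
shift [ 1.3 -0.1  0.2] turn [ 0.003 -0.002  0.001]
```

Force builds smoothly to 6 N, below the expected release pull, with tilt negligible. Continuing.

{"op": "play_rows", "data": {"motion": [[-1,-1,0,0.3,0,0,0],[-1,-1.8,0,0.3,0,0,0]]}}

```text
clock: 13.15
position: [0.4745, -0.1367, 0.09]
ee_rot: [3.108, 0.439, 0.008]
force: [6.3, 1.6, -1.2]
width: 0.195
```

{"op": "play_rows", "data": {"motion": [[-1,-1,0,0.3,0,0,0],[-1,-1.8,0,0.3,0,0,0]]}}

```text
clock: 13.35
position: [0.4741, -0.1369, 0.0901]
ee_rot: [3.108, 0.439, 0.012]
force: [6.5, 2.0, -1.2]
width: 0.194
```

{"op": "play_rows", "data": {"motion": [[-1,-1,0,0.3,0,0,0],[-1,-1.8,0,0.3,0,0,0]]}}

```text
clock: 13.55
position: [0.4737, -0.1371, 0.0902]
ee_rot: [3.108, 0.44, 0.016]
force: [6.6, 2.1, -0.8]
width: 0.196
```

{"op": "play_rows", "data": {"motion": [[-1,-1.5,0,0.4,0,0,0],[-1,-2.5,0,0.4,0,0,0]]}}

```text
clock: 13.75
position: [0.473, -0.1374, 0.0903]
ee_rot: [3.108, 0.44, 0.022]
force: [8.0, 1.5, -1.5]
width: 0.193
```

{"op": "play_rows", "data": {"motion": [[-1,-1.5,0,0.4,0,0,0],[-1,-2.5,0,0.4,0,0,0]]}}

```text
clock: 13.95
position: [0.4721, -0.1377, 0.0904]
ee_rot: [3.108, 0.441, 0.027]
force: [6.6, 2.2, -0.7]
width: 0.193
```

```bash
python3 d.py .4764 -.136 .0898 16
```

```text
t 13.95 P [ 0.4721 -0.1377  0.0904] yaw 16.15 w 0.193 F [ 6.58  2.17 -0.73] j [ 0.65  0.46 -0.61  2.02  0.38  0.75  0.09]
shift [ 4.6 -0.5  0.7] turn [ 0.005 -0.016  0.003]
```

```bash
python3 - <<'E'
from h import *
p=shot('scene')
np.savez('sc3.npz',**{k:p[k] for k in('img','depth','K','rvec','tvec')})
u0,v0=229,234
cv2.imwrite('pics/g.png',cv2.resize(p['img'][v0:v0+70,u0:u0+70],(700,700)[:2],interpolation=cv2.INTER_CUBIC)[:600])
s,P,M=st();f=lambda X:((proj(p,X)-[u0,v0])*10+5).round().astype(int).tolist()
o=P+M@[0,0,.0112];print(f([o,o+M@[0,0,.048],P]))
E
```

```text
[[347, 343], [348, 491], [347, 307]]
```

View pics/g.png

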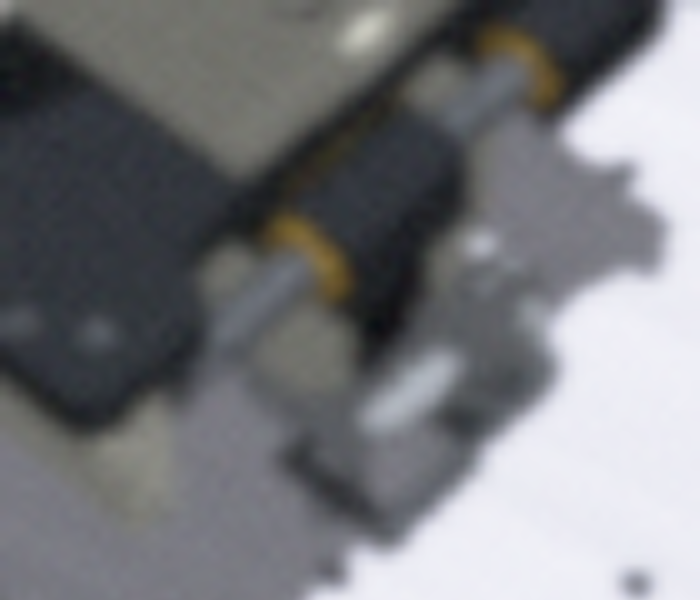

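The clip has come about 6 mm along its +x, following the pick, with the bar against the blade at crop (340,490). I'll continue pulling and correct the slight tilt.

{"op": "play_rows", "data": {"motion": [[-1,-1.5,0,0.5,0,-0.008,0],[-1,-2.5,0,0.5,0,-0.012,0]]}}

```text
clock: 14.2
position: [0.4707, -0.1382, 0.0902]
ee_rot: [3.106, 0.441, 0.011]
force: [5.1, 1.0, -0.6]
width: 0.197
```

{"op": "play_rows", "data": {"motion": [[-1,-1.5,0,0.5,0,-0.005,0],[-1,-2.5,0,0.5,0,-0.01,0]]}}

```text
clock: 14.4
position: [0.4668, -0.1392, 0.0893]
ee_rot: [3.105, 0.44, -0.009]
force: [0.5, 0.1, 0.6]
width: 0.193
```

{"op": "play_rows", "data": {"motion": [[-1,-1.5,0,0.3,0,-0.005,0],[-1,-2.5,0,0.3,0,-0.01,0]]}}

```text
clock: 14.6
position: [0.4646, -0.14, 0.0893]
ee_rot: [3.103, 0.44, -0.024]
force: [2.4, 1.2, 3.3]
width: 0.198
```

```bash
python3 d.py .4764 -.136 .0898 16
```

```text
t 14.6 P [ 0.4646 -0.14    0.0893] yaw 16.14 w 0.198 F [2.39 1.17 3.27] j [ 0.63  0.46 -0.6   2.02  0.38  0.79  0.08]
shift [12.5 -0.6 -0.8] turn [0.005 0.017 0.003]
```

{"op": "play_rows", "data": {"motion": [[-1,-1,0,-0.6,0,0.017,0],[-1,-3,0,-0.6,0,0.017,0],[-1,-5,0,-0.6,0,0.017,0],[-1,-7,0,-0.6,0,0.017,0],[-1,-7,0,-0.6,0,0.017,0]]}}

```text
clock: 15.1
position: [0.4572, -0.1422, 0.0898]
ee_rot: [3.106, 0.44, 0.001]
force: [0.4, 0.4, -0.9]
width: 0.193
```

{"op": "play_rows", "data": {"motion": [[-1,-2,0,0,0,0,0],[-1,-4,0,0,0,0,0],[-1,-6,0,0,0,0,0],[-1,-8,0,0,0,0,0],[-1,-8,0,0,0,0,0]]}}

```text
clock: 15.6
position: [0.4491, -0.1445, 0.0898]
ee_rot: [3.106, 0.44, 0.0]
force: [-0.4, -0.5, -1.4]
width: 0.195
```

{"op": "play_rows", "data": {"motion": [[-1,-2,0,0,0,0,0],[-1,-4,0,0,0,0,0],[-1,-6,0,0,0,0,0],[-1,-8,0,0,0,0,0],[-1,-8,0,0,0,0,0]]}}

```text
clock: 16.1
position: [0.4411, -0.1469, 0.0897]
ee_rot: [3.106, 0.439, -0.001]
force: [-0.6, 1.3, -0.9]
width: 0.196
```

```bash
python3 d.py .4764 -.136 .0898 16; python3 - <<'E'
from h import *
p=shot('scene')
np.savez('sc4.npz',**{k:p[k] for k in('img','depth','K','rvec','tvec')})
u0,v0=214,224
cv2.imwrite('pics/i.png',cv2.resize(p['img'][v0:v0+80,u0:u0+80],(600,600),interpolation=cv2.INTER_CUBIC))
E
```

```text
t 16.1 P [ 0.4411 -0.1469  0.0897] yaw 16.1 w 0.196 F [-0.57  1.26 -0.94] j [ 0.68  0.43 -0.62  2.07  0.37  0.74  0.12]
shift [37.  -0.7 -0.1] turn [0.005 0.001 0.002]
```

View pics/i.png

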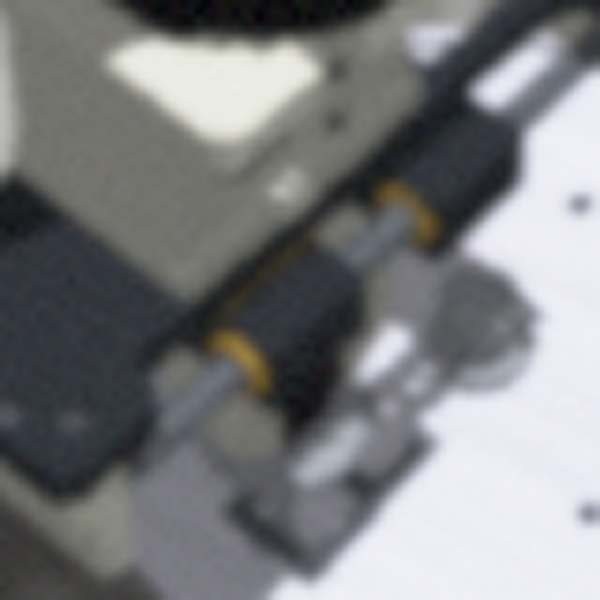

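{"op": "play_rows", "data": {"motion": [[-1,2,0,0,0,0,0],[-1,4,0,0,0,0,0],[-1,6,0,0,0,0,0],[-1,8,0,0,0,0,0],[-1,10,0,0,0,0,0],[-1,10.5,0,0,0,0,0],[-1,10.5,0,0,0,0,0]]}}

```text
clock: 16.85
position: [0.4514, -0.1438, 0.0898]
ee_rot: [3.106, 0.44, -0.0]
force: [-0.0, 0.3, -1.2]
width: 0.193
```

```bash
python3 d.py .4411 -.1469 .0898 16; python3 - <<'E'
from h import *
p=shot('scene')
s,P,M=st()
u0,v0=214,244
f=lambda X:((proj(p,X)-[u0,v0])*10+5).round().astype(int).tolist()
o=P+M@[0,0,.0592];print(f([o,o+M@[-.009,0,0]]))
cv2.imwrite('pics/j.png',cv2.resize(p['img'][v0:v0+60,u0:u0+60],(600,600),interpolation=cv2.INTER_CUBIC))
E
```

```text
t 16.85 P [ 0.4514 -0.1438  0.0898] yaw 16.12 w 0.193 F [-0.03  0.29 -1.18] j [ 0.67  0.44 -0.61  2.05  0.37  0.75  0.1 ]
shift [-10.8   0.1  -0. ] turn [0.005 0.001 0.002]
[[418, 470], [384, 502]]
```

View pics/j.png

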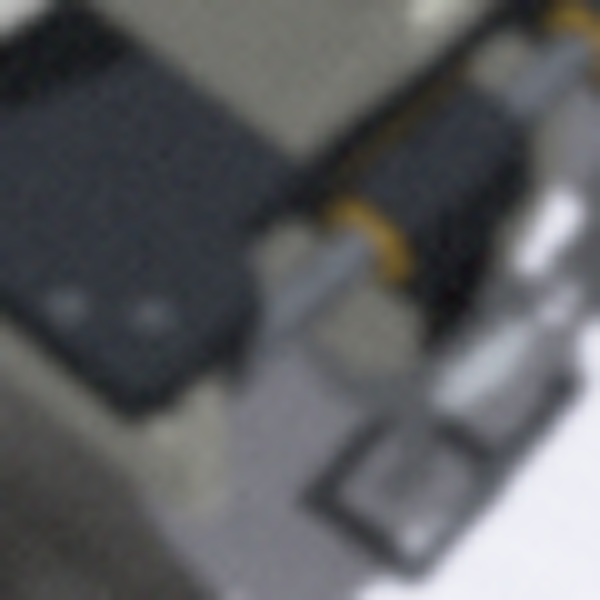

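The clip stayed put and the foot, at about (400,485), is clear in the middle of its window (340–475, 425–560). Lifting out slowly.

{"op": "play_rows", "data": {"motion": [[-1,0,0,-1,0,0,0],[-1,0,0,-3,0,0,0],[-1,0,0,-6,0,0,0],[-1,0,0,-9,0,0,0]]}}

```text
clock: 17.3
position: [0.4514, -0.1439, 0.0991]
ee_rot: [3.106, 0.439, -0.0]
force: [-0.2, -1.3, -1.3]
width: 0.19
```

{"op": "play_rows", "data": {"motion": [[-1,0,0,-15,0,0,0],[-1,0,0,-40,0,0,0],[-1,0,0,-75,0,0,0],[-1,0,0,-105,0,0,0],[-1,0,0,-120,0,0,0],[-1,0,0,-120,0,0,0],[-1,0,0,-120,0,0,0]]}}

```text
clock: 18.0
position: [0.451, -0.1434, 0.2187]
ee_rot: [3.105, 0.439, -0.0]
force: [-0.7, -0.2, -1.5]
width: 0.195
```

```bash
python3 d.py .537 .1779 .2115 0; python3 - <<'E'
from h import *
p=shot('scene')
u0,v0=205,215
c=cv2.resize(p['img'][v0:v0+115,u0:u0+135],(675,575),interpolation=cv2.INTER_CUBIC)
cv2.imwrite('pics/k.png',c)
E
```

```text
t 18.0 P [ 0.451  -0.1434  0.2187] yaw 16.1 w 0.195 F [-0.68 -0.21 -1.49] j [ 0.76  0.27 -0.69  1.9   0.21  1.04  0.26]
shift [ 171.7 -284.9    5.5] turn [0.006 0.    0.281]
```

View pics/k.png

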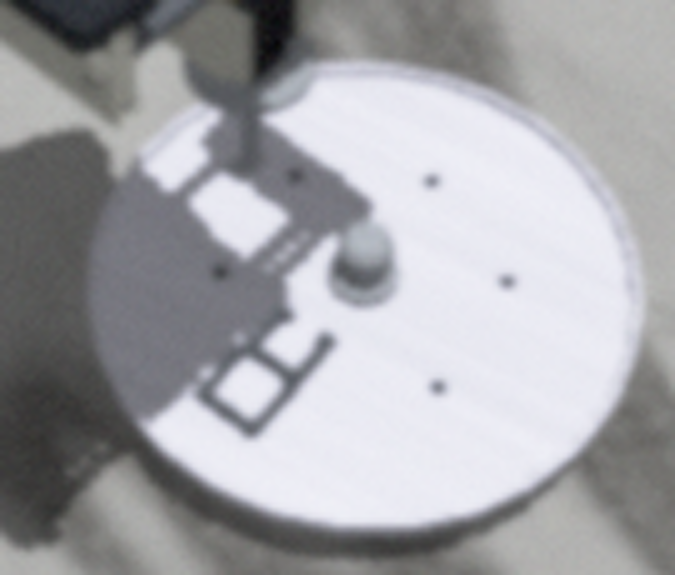

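The clip lies flat on the plate at crop (270,375), well clear of the bare spindle at (362,260). Now returning the pick.

{"op": "play_rows", "data": {"motion": [[-1,20,-35,0,0,0,0.03],[-1,45,-75,0,0,0,0.08],[-1,70,-115,0,0,0,0.12],[-1,95,-158,0,0,0,0.16],[-1,120,-200,0,0,0,0.2],[-1,142,-237,0,0,0,0.24],[-1,160,-265,0,0,0,0.28],[-1,171,-284,3,0.005,0,0.281],[-1,171.5,-285,5,0.005,0,0.281],[-1,171.5,-285,5,0.005,0,0.281]]}}

```text
clock: 19.05
position: [0.5354, 0.178, 0.2097]
ee_rot: [3.141, 0.002, -0.007]
force: [-0.2, -1.1, -0.1]
width: 0.194
```

{"op": "play_rows", "data": {"motion": [[-1,0,0,0,0,0,0],[-1,0,0,0,0,0,0]]}}

```text
clock: 19.25
position: [0.5352, 0.1764, 0.2091]
ee_rot: [3.139, -0.0, -0.009]
force: [-0.5, 0.1, -1.0]
width: 0.196
```

```bash
python3 d.py .537 .1779 .092 0
```

```text
t 19.25 P [0.5352 0.1764 0.2091] yaw -0.0 w 0.196 F [-0.54  0.15 -0.97] j [ 0.08  0.45 -0.69  1.7   0.31  1.11 -0.7 ]
shift [  2.5  -1.7 117.1] turn [ 0.002  0.005 -0.   ]
```

{"op": "play_rows", "data": {"motion": [[-1,2,-1.6,20,0,0.005,0],[-1,2,-1.6,45,0,0.005,0],[-1,2,-1.6,60,0,0.005,0],[-1,2,-1.6,62,0,0.005,0],[-1,2,-1.6,62,0,0.005,0]]}}

```text
clock: 19.75
position: [0.5369, 0.1776, 0.1473]
ee_rot: [3.139, -0.001, -0.001]
force: [-0.2, -0.3, -1.1]
width: 0.192
```

```bash
python3 d.py .537 .1779 .092 0
```

```text
t 19.75 P [0.5369 0.1776 0.1473] yaw -0.03 w 0.192 F [-0.19 -0.3  -1.12] j [ 0.06  0.51 -0.67  1.78  0.37  0.99 -0.76]
shift [ 0.2 -0.4 55.3] turn [ 0.002  0.001 -0.   ]
```

{"op": "play_rows", "data": {"motion": [[-1,0,-0.4,7,0,0,0],[-1,0,-0.4,14,0,0,0],[-1,0,-0.4,14,0,0,0]]}}

```text
clock: 20.05
position: [0.5365, 0.1777, 0.1326]
ee_rot: [3.139, -0.001, -0.003]
force: [-0.1, -0.3, -1.3]
width: 0.192
```

{"op": "play_rows", "data": {"motion": [[-1,0,0,10,0,0,0],[-1,0,0,20,0,0,0],[-1,0,0,30,0,0,0],[-1,0,0,36,0,0,0],[-1,0,0,38,0,0,0],[-1,0,0,39.5,0,0,0],[-1,0,0,39.5,0,0,0]]}}

```text
clock: 20.75
position: [0.5365, 0.1777, 0.0931]
ee_rot: [3.139, -0.001, -0.002]
force: [0.3, 0.4, -0.6]
width: 0.191
```

{"op": "play_rows", "data": {"motion": [[-1,0,0,1,0,0,0],[-1,0,0,1.7,0,0,0],[-1,0,0,1.7,0,0,0]]}}

```text
clock: 21.05
position: [0.5366, 0.1777, 0.0915]
ee_rot: [3.139, -0.001, -0.002]
force: [-0.4, 0.4, -0.8]
width: 0.197
```

{"op": "play_rows", "data": {"motion": [[-1,0,0,0.8,0,0,0],[-1,0,0,1.2,0,0,0],[-1,0,0,1.2,0,0,0]]}}

```text
clock: 21.35
position: [0.5366, 0.1777, 0.0903]
ee_rot: [3.139, -0.001, -0.002]
force: [0.7, -0.1, -1.4]
width: 0.195
```

{"op": "play_rows", "data": {"motion": [[-1,0,0,0.7,0,0,0],[-1,0,0,0.7,0,0,0]]}}

```text
clock: 21.55
position: [0.5365, 0.1776, 0.0895]
ee_rot: [3.139, -0.001, -0.002]
force: [0.1, -0.2, -1.3]
width: 0.193
```

{"op": "play_rows", "data": {"motion": [[-1,0,0,0.5,0,0,0],[-1,0,0,0.5,0,0,0]]}}

```text
clock: 21.75
position: [0.5365, 0.1777, 0.0893]
ee_rot: [3.139, -0.001, -0.002]
force: [-1.0, -0.9, 3.6]
width: 0.192
```

The collar is seated on the block at the original height. Letting go and retreating.

{"op": "play_rows", "data": {"motion": [[-0.3,0,0,0,0,0,0],[0,0,0,0,0,0,0],[0,0,0,0,0,0,0],[0,0,0,0,0,0,0],[0,0,0,0,0,0,0]]}}

```text
clock: 22.25
position: [0.5366, 0.1776, 0.0892]
ee_rot: [3.139, -0.001, -0.002]
force: [-0.0, 0.7, 0.2]
width: 0.497
```

{"op": "play_rows", "data": {"motion": [[0,0,0,-15,0,0,0],[0,0,0,-45,0,0,0],[0,0,0,-85,0,0,0],[0,0,0,-120,0,0,0],[0,-20,30,-140,0,0,0],[0,-60,70,-140,0,0,0],[0,-100,110,-140,0,0,0],[0,-130,150,-140,0,0,0],[0,-130,150,-140,0,0,0],[0,-130,150,-140,0,0,0]]}}

```text
clock: 23.25
position: [0.4055, 0.0261, 0.2308]
ee_rot: [3.137, -0.006, -0.001]
force: [0.2, 1.0, 0.5]
width: 0.506
```

```bash
python3 - <<'E'
from h import *
p=shot('scene');s,P,M=st();print(s['clock'],P,s['force'].round(1),s['width'])
cv2.imwrite('pics/l.png',cv2.resize(p['img'][90:340,110:440],(792,600),interpolation=cv2.INTER_CUBIC))
E
```

```text
23.3 [0.40668331 0.02759628 0.23088107] [0.2 0.5 0.6] 0.5004142054725977
```

View pics/l.png

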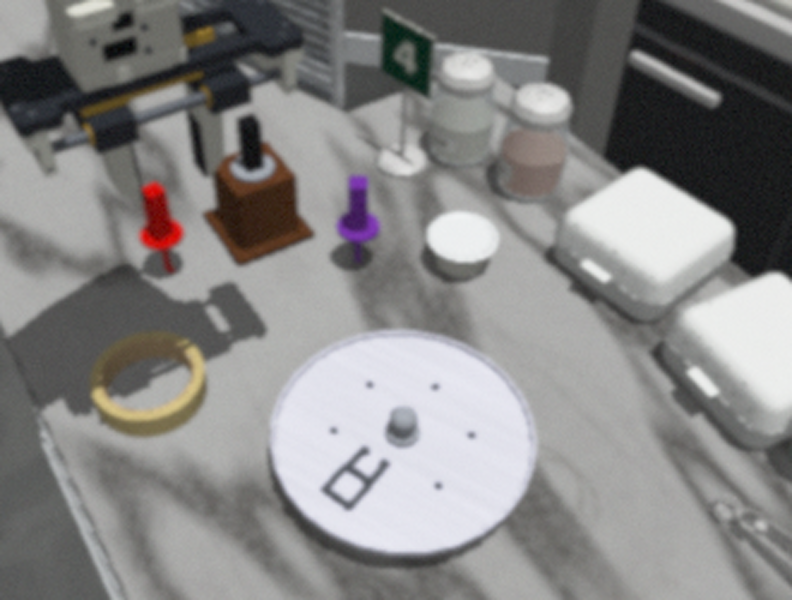

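The pick stands in its block (250,150). The clip lies flat on the plate at (355,478), clear of the spindle at (403,425). The bystanders look undisturbed and the gripper is free.

```bash
python3 -c "from cell import arm; print(arm.sign_off())"
```

```text
the job is handed in; nothing more can be done
None
```

The clip is out of its groove and lying flat on the plate, clear of the spindle, and the pick is back in its stand, released. I handed the job in at about 23 s of the 61 s allowed.

- **Finding the blade length:** I felt down through the clip's eye and touched the plate at about 8 N. That put the foot underside about 48 mm below the pick's origin, which matched the camera estimate of about 47 mm.
- **Pulling the clip:** I raised the foot about 0.5 mm, hooked it under the eye's cross bar and pulled. The clip came off at about 7–8 N. I drew it out until its origin was about 40 mm from the spindle's axis (25 mm needed). I then backed the foot out from under the bar and lifted clear without moving the clip.
- **Last checks:** The final picture shows the clip flat on the plate, the spindle bare, the pick upright in its block with its collar seated, and the bystanders apparently undisturbed. The gripper was free, with no contact force.
- **Disagreements:** The scene camera put the eye about 3 mm to one side of where the top camera put it, so I aimed between the two, well within the eye's width. The tool tilted about 1° during the pull and I corrected it. Straight after the clip came free, the foot rubbed the plate at about 3 N for a moment.

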